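Slide a loaded setter between the kiln posts

TASK

On the kiln car, the dark square setter carrying two freshly glazed cups waits in front of the two front kiln posts. With the fingertips, slide it along the shelf through the narrow gap between these posts until it lies wholly behind them, square to the shelf and short of the single back post, touching no post. Push gently: never lift the setter, do not touch the cups, do not shove the posts, keep the cups standing on it and leave everything else where it is.

Things in the scene. Friction and masses are not known exactly. Their poses are not given: they have to be found in the camera images.
- deck: Kiln car top, fixed: a slab of pale firebricks in a thin dark steel frame, 412 mm (x) by 440 mm (y), 31 mm high, with a white-coated kiln shelf on it, 380 mm (x) by 400 mm (y), 16 mm thick. Its origin is the centre of the underside, on the bench; the flat top of the shelf is 48 mm above it, always at height 48 mm. Its x axis points away from the robot, square to the shelf.
- posts: The three kiln posts, buff, stuck fast on the shelf, each 32 by 32 mm and 60 mm high, sides parallel to the shelf's. The origin lies on the shelf's top, midway between the two front posts; its axes are parallel to the deck's, x leading through the gap towards the back post. The front posts are centred at y = +70 and -70 mm, so the gap between them is 108 mm wide and runs from x = -16 to +16 mm. The back post is centred at x = 177, y = 0 mm, its front face at x = 161 mm.
- setter: Loose dark grey flat refractory plate, 100 by 100 mm, 12 mm thick, its corners cut off by 8 mm, 0.2 to 0.35 kg, lying on the shelf in front of the front posts (4 mm of play on each side when centred in the gap). Its origin is the centre of its underside, its x and y axes are parallel to its sides, x roughly towards the gap. It slides flat under a push on its edge; fingertips reaching to a few mm above the shelf bear on its edge.
- cup_left: Small handleless grey-white glazed cup, loose, 43 mm across, 40 mm high, about 60 g, standing on the setter at about x = +17, y = +25.5 mm in the setter's frame. Origin: centre of its underside. Its top is 52 mm above the shelf. Not to be touched.
- cup_right: The same kind of cup, at about x = +17, y = -25.5 mm in the setter's frame. Origin: centre of its underside. Not to be touched.
- bowl: Loose bisque bowl, 84 mm across, 42 mm high, on the shelf behind and to the left (+y) of the left front post; about 70 to 80 mm behind the front posts' row and centred about 140 mm left of the gap's middle. Origin: centre of its underside. Leave it alone.
- cone_pack: Loose clay strip 30 by 85 by 14 mm with three slim cones standing on it (about 55 mm high in all), on the shelf behind and to the right (-y) of the right front post, about 135 mm right of the gap's middle. Origin: centre of its underside. Leave it alone.
- spare_post: Loose kiln post, 60 by 32 by 32 mm, lying in the back left part of the shelf. Origin: centre of its underside. Leave it alone.
- wash_jar: Loose closed jar, 76 mm across, 100 mm high, on the bench left of the kiln car. Origin: centre of its underside. Leave it alone.
- brush: Loose brush, 220 mm long, lying on the bench left of the kiln car. Leave it alone.
- mug: Loose brown mug, 80 mm across, 90 mm high, on the bench right of the kiln car. Origin: centre of its underside. Leave it alone.
- stilt: Loose three-armed kiln stilt, about 90 mm across, 26 mm high, on the bench right of the kiln car. Leave it alone.
Not all that is in view belongs to the job. There is more than one size of the setter; the one meant has the size given above.

How it is judged:
By the outcome, as a careful person would: the job done as asked, in the order asked, and still so for the second after the job is handed in, with the robot touching nothing.
It also fails if it takes over 72 s, if anything falls off the work surface, if the arm or the gripper's body presses on something with over 40 N, if the wrist force passes 120 N, or if a joint passes its speed limit or range.

ROBOT

A 6-joint arm with a two-finger parallel gripper is mounted at the origin on the work surface. World frame = base frame: x ahead of the robot, y to its left, z up, the work surface at z = 0. Lengths are in m, angles in degrees, forces in N, time in s.
With the tool pointing down it reaches from about 0.35 to 0.875 m from the base axis. Payload 4.2 kg.
Tool frame: the origin (TCP) lies midway between the tips of the shut fingers; the grasp point (between the pads) lies 19 mm behind it (r.pinch_z is the distance from the TCP to the grasp point, in m); z points along the fingers, y is the direction in which the jaws open and shut (so a half turn about z gives the same grasp; the last joint's range is limited). The gripper opens to 87 mm and grips with 3 to 60 N. Pads are 19 mm wide; open, the fingers measure 117 mm over their backs; the gripper's body (75 mm by 190 mm) begins 51 mm behind the grasp point.
Start: joints at [89.301, 22.042, 0.453, 0, -68.411, -14.817], TCP at [0.167, 0.602, 0.223] pointing down, gripper open.
Joint ranges: [-179.83, 179.83], [-69.29, 118.12], [-61.27, 80.66], [-181.25, 117.63], [-171.15, -9.14], [-177.46, 177.46]. Speed limits (degrees/s): [159.86, 159.86, 180, 180, 180, 180].

INTERFACE

Orientations are given as a 3x3 rotation matrix whose columns are the frame's x, y, z axes.
In Python, from station import r, optics, workorder gives the robot as it stands.
- The arm moves only by the tool carry_out, never from a script. Its argument "commands" is a list of rows, each a list of 3 entries, a list of its own where there are three numbers: the shift along the tool's x, y, z in m, then the turn, a rotation vector about the tool's x, y, z in degrees, then the finger opening in m, from 0 to 0.087. In form: [[[tx, ty, tz], [ax, ay, az], grip], ...]. A call has 1 to 12 rows; each row shifts and turns the pose as measured when the row begins, along the tool's axes as they then stand; what a row does not reach is not made up. A row lasts 1/12 s, in which the tool goes at most 41.7 mm and 7.16 degrees, less where a joint would pass 70% of its speed; a pose out of reach is approached as far as the arm can. A call with a gripper value outside its range is refused whole. The fingers move at their own pace and stop on an object; the grip force is fixed at half the most. Time passes only in rows, so rows that do not move let the fingers close. It gives the time, the measured TCP pose, the force and the opening at its end, in the units of the state.
- r.sense(): the state, without advancing time (a new reading comes with each control period).
- optics.capture(name): name is "scene" or "top" or "wrist"; returns a dict with "img" (420x560x3 uint8, red, green, blue), "mtx" (3x3 intrinsics, pixels), "extrinsics" (4x4, takes a point from camera to world coordinates). Camera axes: x right, y down, z forward; pixel columns grow to the right and rows downward; lengths in m; the calibration is good to about 2 mm. A picture is of the moment at which its call begins. There is no depth.
- workorder.finish_job(): hands the job in, once; it reports no verdict.
The state is a dict: "time_s": time; "joints": joint angles; "joint_velocities": joint speeds; "effort": joint torques, N m; "tcp_pos": TCP position; "ee_rot": TCP orientation; "wrist_force": force on the tool from outside, world axes, zero at the start; "moment": the same for the moment, N m; "gripper_width": opening from 0.0 (shut) to 1.0 (fully open).
Only numpy, scipy, OpenCV 4.12 (cv2) and the standard library are available. Lean on these libraries where they do the work, as an engineer would, in place of code of your own. Each camera call takes 0.05 s, during which the arm holds its last target.

## Working session

There is one attempt and no reset: what is moved stays moved. The work goes in short steps, Python scripts to look and compute and a tool call to move; the robot and the scene stay as the last step left them, time stands still between calls to the robot, and variables do not carry over. Pictures are saved under pics/ and viewed, and the job is handed in when it is done.

Besides the shell and the picture viewer there is one more tool, called as name(argument=value, ...) on one line, values as JSON. carry_out: Moves the arm, as the interface text tells. Its arguments: {"type":"object","properties":{"commands":{"type":"array","items":{"type":"array"}}},"required":["commands"]}

```bash
ls; mkdir -p pics; python3 - <<'E'
from station import r, optics, workorder
import cv2
s=r.sense()
print({k:s[k] for k in s})
for n in ("scene","top","wrist"):
    c=optics.capture(n); cv2.imwrite(f"pics/{n}0.png",c["img"][:,:,::-1]); print(n,c["mtx"],c["extrinsics"])
E
```

```text
pics
{'time_s': 0.0, 'joints': array([ 8.92992221e+01,  2.20476212e+01,  4.51950420e-01,  1.01923023e-02,
       -6.83905020e+01, -1.48164340e+01]), 'joint_velocities': array([ 1.02840242e-01, -9.95842616e-02, -3.11923085e-02,  9.72072050e-02,
       -1.60614306e-02,  7.24681792e-05]), 'effort': array([-2.89679359e-02, -3.76411843e+01,  1.78040779e+01,  3.88759464e+00,
       -8.57719244e-02, -2.29746700e-03]), 'tcp_pos': array([0.16722999, 0.60232613, 0.22250924]), 'ee_rot': array([[ 9.63567641e-01, -2.67464713e-01,  1.68325684e-04],
       [-2.67464748e-01, -9.63567616e-01,  2.39295825e-04],
       [ 9.81899891e-05, -2.75598900e-04, -9.99999957e-01]]), 'wrist_force': array([-0.26590276,  0.32367422, -0.41638545]), 'moment': array([0.01539846, 0.03303794, 0.01099339]), 'gripper_width': 0.9981266339063078}
scene [[480.35926572   0.         280.61455221]
 [  0.         480.35926572 215.65084701]
 [  0.           0.           1.        ]] [[ 0.04367502  0.53305696 -0.84495134  1.64480562]
 [ 0.99881874 -0.04132873  0.02555515 -0.03973881]
 [-0.02129841 -0.84506936 -0.53423231  0.794433
[... 157 characters left out ...]
    0.           1.        ]] [[ 4.72498245e-03 -9.85273088e-01  1.70922838e-01  3.37522630e-01]
 [-9.99580274e-01  2.31937594e-04  2.89693360e-02 -1.68343213e-02]
 [-2.85823506e-02 -1.70987976e-01 -9.84858447e-01  1.06700992e+00]
 [ 0.00000000e+00  0.00000000e+00  0.00000000e+00  1.00000000e+00]]
wrist [[303.48098393   0.         278.72121593]
 [  0.         303.48098393 209.66893016]
 [  0.           0.           1.        ]] [[-2.68034964e-01 -9.28231765e-01 -2.57959392e-01  2.37327658e-01]
 [-9.63408696e-01  2.57978104e-01  7.27391421e-02  5.82092471e-01]
 [-9.70907647e-04  2.68016954e-01 -9.63413706e-01  3.83380700e-01]
 [ 0.00000000e+00  0.00000000e+00  0.00000000e+00  1.00000000e+00]]
```

View pics/top0.png

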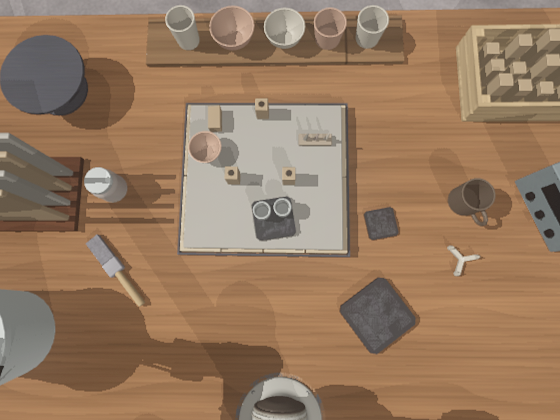

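View pics/scene0.png

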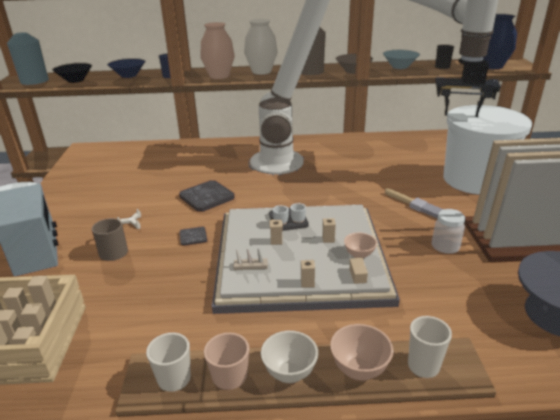

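The top view shows the shelf with front posts at about (232,175) and (288,175), the back post at (262,107), and the setter with its cups at about (273,218), slightly rotated. I'll enlarge it.

```bash
python3 - <<'E'
import cv2
i=cv2.imread("pics/top0.png")
cv2.imwrite("pics/top0a.png",cv2.resize(i[160:260,210:310],None,fx=6,fy=6,interpolation=cv2.INTER_CUBIC))
cv2.imwrite("pics/top0b.png",cv2.resize(i[92:262,170:360],None,fx=3.5,fy=3.5,interpolation=cv2.INTER_CUBIC))
E
```

```text
(no output)
```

View pics/top0a.png

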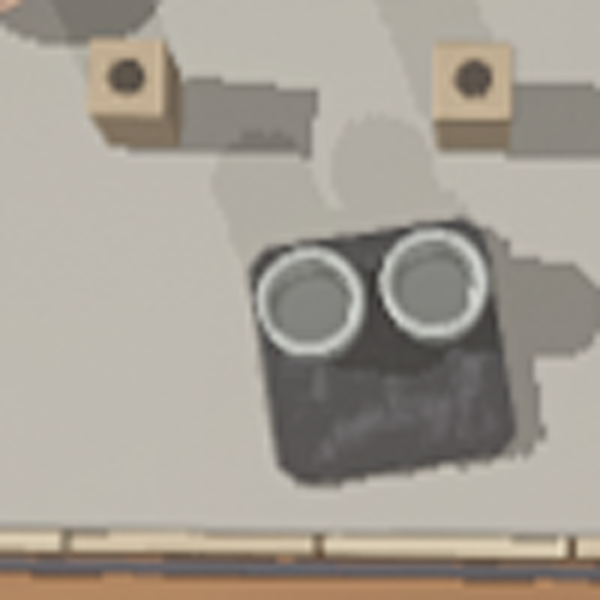

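View pics/top0b.png

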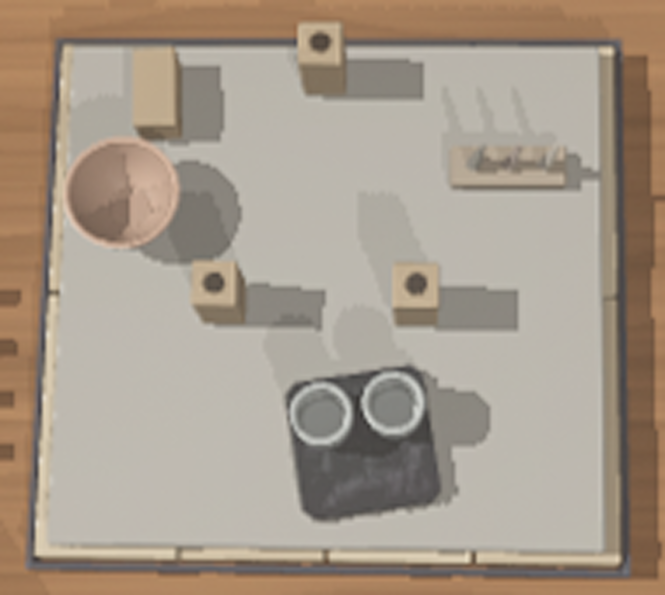

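```bash
cat > h.py <<'E'
import numpy as np, cv2
from station import r, optics, workorder
def ray(c,uv,z):
    K,T=c["mtx"],c["extrinsics"]
    d=T[:3,:3]@np.linalg.solve(K,[uv[0],uv[1],1.0]); o=T[:3,3]
    return o+d*(z-o[2])/d[2]
def proj(c,p):
    K,T=c["mtx"],c["extrinsics"]
    q=T[:3,:3].T@(np.asarray(p,float)-T[:3,3]); q=K@q; return q[:2]/q[2]
def crop(uv,x0,y0,f): return ((uv[0]+.5)/f-.5+x0,(uv[1]+.5)/f-.5+y0)
def show(name,n,x0,y0,x1,y1,f):
    c=optics.capture(name); i=c["img"][:,:,::-1]
    cv2.imwrite(n,cv2.resize(i[y0:y1,x0:x1],None,fx=f,fy=f,interpolation=cv2.INTER_CUBIC)); return c
E
python3 - <<'E'
from h import *
c=optics.capture("top")
for n,uv,z in [("postL",(128,76),.108),("postR",(473,80),.108),("cupL",(311,301),.1),("cupR",(435,284),.1),
 ("sFL",(257,250),.06),("sFR",(482,218),.06),("sBR",(515,445),.06),("sBL",(290,485),.06)]:
    print(n,ray(c,crop(uv,210,160,6),z).round(4))
for n,uv,z in [("back",(320,42),.108),("bowl",(122,192),.09)]:
    print(n,ray(c,crop(uv,170,92,3.5),z).round(4))
E
```

```text
postL [0.5898 0.1182 0.108 ]
postR [ 0.5878 -0.0212  0.108 ]
cupL [0.4989 0.0436 0.1   ]
cupR [ 0.5058 -0.006   0.1   ]
sFL [0.5273 0.069  0.06  ]
sFR [ 0.5408 -0.0251  0.06  ]
sBR [ 0.4455 -0.0386  0.06  ]
sBL [0.4289 0.054  0.06  ]
back [0.7659 0.0468 0.108 ]
bowl [0.6611 0.1886 0.09  ]
```

carry_out(commands=[[[0.028, 0.028, 0], [0, 0, 0], 0.05], [[0.028, 0.028, 0], [0, 0, 0], 0.05], [[0.028, 0.028, 0], [0, 0, 0], 0.05], [[0.028, 0.028, 0], [0, 0, 0], 0.05], [[0.028, 0.028, 0], [0, 0, 0], 0.05], [[0.028, 0.028, 0], [0, 0, 0], 0.05], [[0.028, 0.028, 0], [0, 0, 0], 0.05], [[0.028, 0.028, 0], [0, 0, 0], 0.05], [[0.028, 0.028, 0], [0, 0, 0], 0.05], [[0.028, 0.028, 0], [0, 0, 0], 0.05], [[0.028, 0.028, 0], [0, 0, 0], 0.05], [[0.028, 0.028, 0], [0, 0, 0], 0.05]])

```text
time_s: 1.2
tcp_pos: [0.4037, 0.1788, 0.2143]
ee_rot: [[0.968, -0.253, -0.007], [-0.253, -0.968, 0.004], [-0.007, -0.002, -1.0]]
wrist_force: [0.4, 0.5, -2.0]
gripper_width: 0.575
```

carry_out(commands=[[[0.024, 0.023, -0.004], [0, 0, 0], 0.05], [[0.024, 0.023, -0.004], [0, 0, 0], 0.05], [[0.024, 0.023, -0.004], [0, 0, 0], 0.05], [[0.024, 0.023, -0.004], [0, 0, 0], 0.05], [[0.024, 0.023, -0.004], [0, 0, 0], 0.05], [[0, 0, 0], [0, 0, -5], 0.05], [[0, 0, 0], [0, 0, -5], 0.05], [[0, 0, 0], [0, 0, -4], 0.05], [[0, 0, 0], [0, 0, 0], 0.05]])

```text
time_s: 1.95
tcp_pos: [0.4906, 0.0185, 0.2275]
ee_rot: [[1.0, -0.016, -0.023], [-0.016, -1.0, -0.0], [-0.023, 0.001, -1.0]]
wrist_force: [-0.3, -0.5, -1.7]
gripper_width: 0.571
```

```bash
python3 - <<'E'
from h import *
c=show("wrist","pics/w1.png",0,0,560,420,1.4)
s=r.sense(); print(s["tcp_pos"],s["ee_rot"].round(4),s["joints"].round(1),s["wrist_force"],c["extrinsics"].round(3))
E
```

```text
[0.49042988 0.01865453 0.22738171] [[ 9.996e-01 -1.830e-02 -2.300e-02]
 [-1.830e-02 -9.998e-01 -6.000e-04]
 [-2.300e-02  1.000e-03 -9.997e-01]] [ 20.9   9.4 -16.3  -0.5 -65.5  68.3] [ 0.4659545  -0.71608122 -2.09418796] [[-0.017 -0.957 -0.29   0.567]
 [-1.     0.016  0.005  0.017]
 [ 0.     0.29  -0.957  0.387]
 [ 0.     0.     0.     1.   ]]
```

View pics/w1.png

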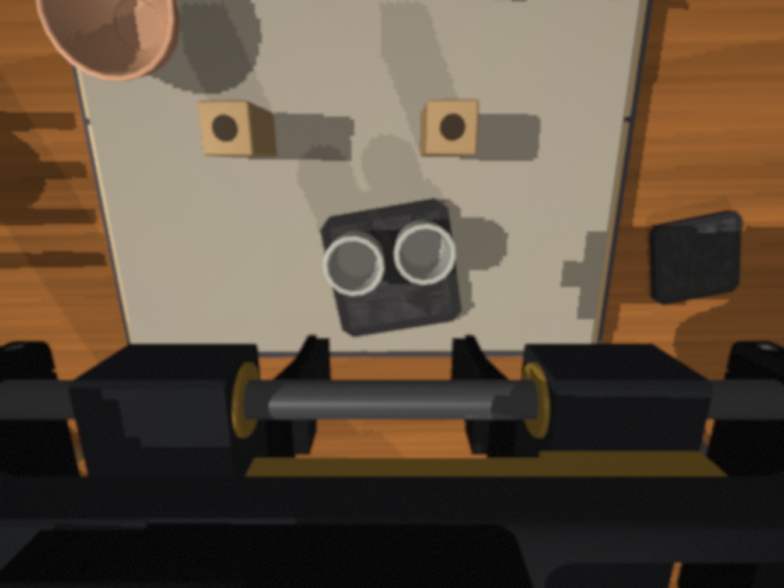

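The wrist view shows the setter (corners near (330,220), (440,203), (458,312), (350,333)), both cups, and the posts' tops at (225,128) and (450,127). The fingers sit at the bottom. I'll enlarge it for measuring.

```bash
python3 - <<'E'
from h import *
c=show("wrist","pics/w1b.png",130,60,350,250,3.6)
E
```

```text
(no output)
```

View pics/w1b.png

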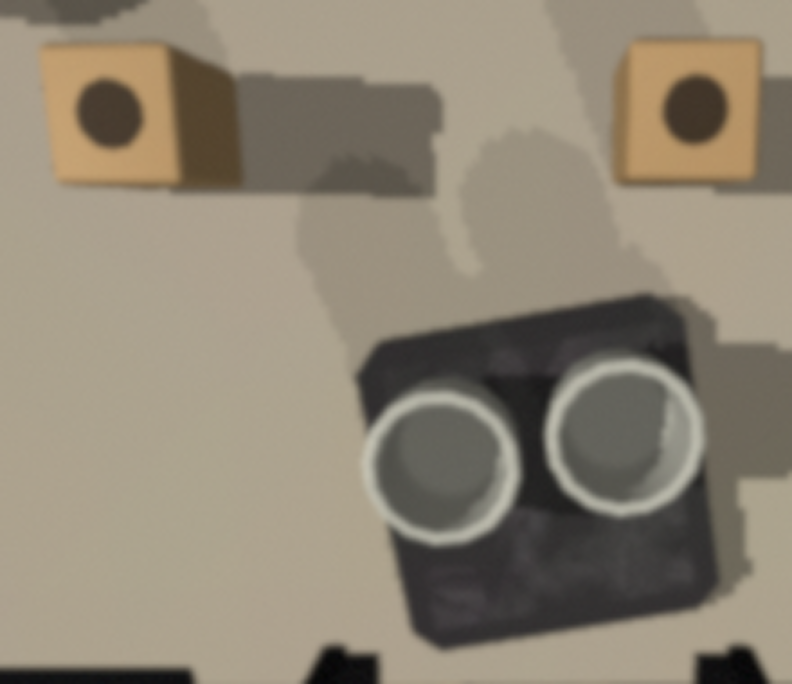

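```bash
python3 - <<'E'
from h import *
c=optics.capture("wrist")
P=lambda uv,z:ray(c,crop(uv,130,60,3.6),z)
f=lambda a,b,z:(P(a,z),P(b,z))
# post tops: corner quads
for n,q in [("L",[(40,46),(166,43),(182,182),(57,182)]),("R",[(633,38),(763,40),(757,181),(624,181)])]:
    pts=np.array([P(p,.108) for p in q]); print("post",n,pts.mean(0).round(4),np.linalg.norm(pts-np.roll(pts,1,0),axis=1).round(4))
hl,hr=P((110,114),.108),P((696,109),.108); print("holes",hl,hr,np.linalg.norm(hl-hr),np.degrees(np.arctan2(-(hl-hr)[0],(hl-hr)[1])))
E={"front":((385,340),(650,297)),"right":((685,320),(716,580)),"back":((445,648),(700,605)),"left":((360,378),(413,630))}
L={}
for k,(a,b) in E.items():
    a,b=P(a,.06),P(b,.06); d=b-a; print(k,a.round(4),b.round(4),"ang",np.degrees(np.arctan2(d[1],d[0])).round(2)); L[k]=(a[:2],d[:2])
def X(k,m):
    (a,d),(b,e)=L[k],L[m]; t=np.linalg.solve(np.c_[d,-e],b-a); return a+t[0]*d
C=[X("front","left"),X("front","right"),X("back","right"),X("back","left")]
print(np.array(C).round(4),np.mean(C,0)); print([np.linalg.norm(C[i]-C[i-1]).round(4) for i in range(4)])
cl,cr=P((441,467),.1),P((625,437),.1); print("cups",cl,cr,np.linalg.norm(cl-cr))
E
```

```text
post L [0.5906 0.118  0.108 ] [0.0303 0.0296 0.031  0.0303]
post R [ 0.5887 -0.0209  0.108 ] [0.0318 0.0305 0.0314 0.0323]
holes [0.59073775 0.1183376  0.108     ] [ 0.58919157 -0.02134293  0.108     ] 0.13968908385927328 -0.6342037088335183
front [0.5309 0.0626 0.06  ] [ 0.5419 -0.0157  0.06  ] ang -82.02
right [ 0.535  -0.0261  0.06  ] [ 0.4539 -0.0375  0.06  ] ang -171.98
back [0.4324 0.0491 0.06  ] [ 0.4456 -0.0326  0.06  ] ang -80.85
left [0.5198 0.0708 0.06  ] [0.4388 0.0591 0.06  ] ang -171.8
[[ 0.5296  0.0722]
 [ 0.5432 -0.0249]
 [ 0.4465 -0.0385]
 [ 0.431   0.058 ]] [0.48756185 0.01667716]
[np.float64(0.0996), np.float64(0.098), np.float64(0.0976), np.float64(0.0978)]
cups [0.50126421 0.04400627 0.1       ] [ 0.50851321 -0.00540769  0.1       ] 0.04994285005342603
```

carry_out(commands=[[[0, 0.033, 0], [0, 1.3, 0], 0.05], [[0, 0.033, 0], [0, 0, 0], 0.05], [[0, 0.033, 0], [0, 0, 0], 0.05], [[0, 0, 0], [0, 0, -7], 0.05], [[0, 0, 0], [0, 0, -7], 0.05], [[0, 0, 0], [0, 0, -7], 0.05], [[0, 0, 0], [0, 0, -7], 0.05], [[0, 0, 0], [0, 0, -7], 0.05], [[0, 0, 0], [0, 0, -7], 0.05], [[0, 0, 0], [0, 0, -7], 0.05], [[0, 0, 0], [0, 0, -7], 0.05], [[0, 0, 0], [0, 0, -7], 0.05]])

```text
time_s: 3.1
tcp_pos: [0.4873, -0.0796, 0.2272]
ee_rot: [[0.443, 0.897, 0.0], [0.897, -0.443, 0.0], [0.0, 0.0, -1.0]]
wrist_force: [0.5, 0.1, -2.4]
gripper_width: 0.576
```

carry_out(commands=[[[0, 0, 0], [0, 0, -7], 0.05], [[0, 0, 0], [0, 0, -7], 0.05], [[0, 0, 0], [0, 0, -6], 0.05], [[0, 0, 0], [0, 0, -5], 0.05], [[0, 0, 0], [0, 0, 0], 0.05]])

```text
time_s: 3.52
tcp_pos: [0.4865, -0.0772, 0.227]
ee_rot: [[0.005, 1.0, -0.001], [1.0, -0.005, 0.001], [0.001, -0.001, -1.0]]
wrist_force: [0.3, -0.8, -2.4]
gripper_width: 0.575
```

```bash
python3 - <<'E'
from h import *
s=r.sense(); print(s["tcp_pos"],s["ee_rot"].round(4),s["joints"].round(1),s["wrist_force"])
E
```

```text
[ 0.48649987 -0.0772025   0.22704528] [[ 5.3e-03  1.0e+00 -6.0e-04]
 [ 1.0e+00 -5.3e-03  6.0e-04]
 [ 6.0e-04 -6.0e-04 -1.0e+00]] [  9.9   8.9 -17.1  -0.  -64.  169.8] [ 0.30995263 -0.84828445 -2.41154299]
```

carry_out(commands=[[[0, 0, 0.035], [0, 0, 0], 0.05], [[0, 0, 0.035], [0, 0, 0], 0.05], [[0, 0, 0.035], [0, 0, 0.3], 0.05], [[0, 0, 0.03], [0, 0, 0], 0.05], [[0, 0, 0.02], [0, 0, 0], 0.05], [[0, 0, 0.01], [0, 0, 0], 0.05], [[0, 0, 0], [0, 0, 0], 0.05]])

```text
time_s: 4.1
tcp_pos: [0.4905, -0.0748, 0.0594]
ee_rot: [[0.031, 0.999, 0.011], [1.0, -0.031, 0.001], [0.002, 0.011, -1.0]]
wrist_force: [0.4, -0.0, -2.3]
gripper_width: 0.569
```

```bash
python3 - <<'E'
from h import *
c=show("wrist","pics/w2.png",0,0,560,420,1.4)
s=r.sense(); print(s["tcp_pos"],s["ee_rot"].round(4),s["wrist_force"])
E
```

```text
[ 0.49104376 -0.07473835  0.06031271] [[ 0.03    0.9995  0.0119]
 [ 0.9995 -0.03    0.0013]
 [ 0.0016  0.0119 -0.9999]] [-0.2209048   0.32551713 -2.52032006]
```

View pics/w2.png

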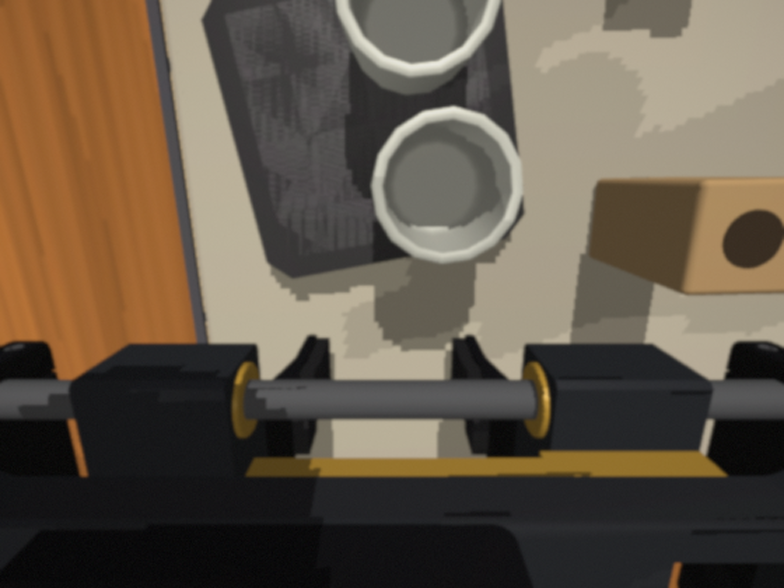

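carry_out(commands=[[[0, -0.003, 0.003], [0.7, 0, -1.1], 0.06], [[0, 0, 0.003], [0, 0, 0], 0.06], [[0, 0, 0.001], [0, 0, 0], 0.06], [[0.005, 0, 0], [0, 0, 0], 0.06], [[0.005, 0, 0], [0, 0, 0], 0.06], [[0.005, 0, 0], [0, 0, 0], 0.06], [[0, 0, 0], [0, 0, 0], 0.06]])

```text
time_s: 4.73
tcp_pos: [0.4921, -0.0574, 0.0578]
ee_rot: [[0.012, 1.0, 0.01], [1.0, -0.012, 0.003], [0.003, 0.01, -1.0]]
wrist_force: [0.4, -0.3, -1.7]
gripper_width: 0.69
```

```bash
python3 - <<'E'
from h import *
c=show("wrist","pics/w3.png",0,0,560,420,1.4)
s=r.sense(); print(s["tcp_pos"],s["ee_rot"].round(4),s["wrist_force"])
for d in ([.0095,.04,0],[.0095,.03,0],[.0095,-.03,0],[.0095,-.04,0]): print(proj(c,s["tcp_pos"]+s["ee_rot"]@d)*1.4)
E
```

```text
[ 0.4920822  -0.05756302  0.05785786] [[ 0.012   0.9999  0.0096]
 [ 0.9999 -0.0121  0.0028]
 [ 0.003   0.0096 -0.9999]] [-0.24295402  0.13013971 -1.8092058 ]
[490.28383977 338.14523602]
[465.56964701 338.16346687]
[317.29689317 338.27284283]
[292.58683445 338.29107063]
```

View pics/w3.png

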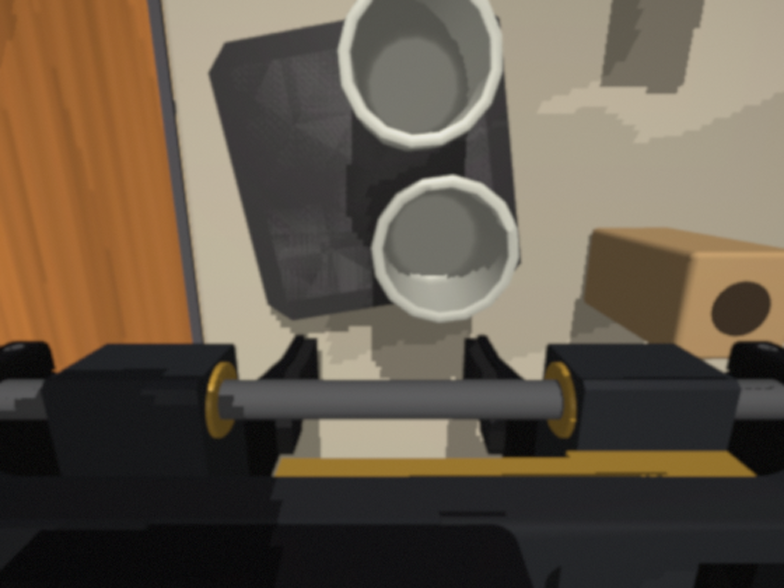

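carry_out(commands=[[[0, 0, 0.005], [0.6, 0, 0], 0.06], [[0, 0, 0.004], [0, 0, 0], 0.06], [[0, 0, 0], [0, 0, 0], 0.06]])

```text
time_s: 5.03
tcp_pos: [0.4924, -0.0571, 0.0486]
ee_rot: [[0.011, 1.0, -0.001], [1.0, -0.011, 0.003], [0.003, -0.001, -1.0]]
wrist_force: [0.4, -0.3, -2.1]
gripper_width: 0.689
```

carry_out(commands=[[[0, 0, -0.004], [0, 0, 0], 0.06], [[0, 0, 0], [0, 0, 0], 0.06]])

```text
time_s: 5.2
tcp_pos: [0.4921, -0.0574, 0.0521]
ee_rot: [[0.012, 1.0, -0.002], [1.0, -0.012, 0.003], [0.003, -0.002, -1.0]]
wrist_force: [-0.6, -0.3, -2.6]
gripper_width: 0.695
```

carry_out(commands=[[[0.003, 0, 0], [0, 0, 0], 0.06], [[0.003, 0, 0], [0, 0, 0], 0.06], [[0.003, 0, 0], [0, 0, 0], 0.06], [[0.003, 0, 0], [0, 0, 0], 0.06], [[0.003, 0, 0], [0, 0, 0], 0.06], [[0.003, 0, 0], [0, 0, 0], 0.06]])

```text
time_s: 5.7
tcp_pos: [0.4905, -0.0394, 0.0521]
ee_rot: [[0.012, 1.0, -0.006], [1.0, -0.012, 0.001], [0.001, -0.006, -1.0]]
wrist_force: [-1.0, -2.0, -1.6]
gripper_width: 0.689
```

```bash
python3 - <<'E'
from h import *
c=show("wrist","pics/w4.png",0,0,560,420,1.4)
s=r.sense(); print(s["tcp_pos"],s["ee_rot"].round(4),s["wrist_force"])
E
```

```text
[ 0.49068479 -0.0388973   0.05210001] [[ 0.0121  0.9999 -0.0058]
 [ 0.9999 -0.0121  0.0014]
 [ 0.0014 -0.0058 -1.    ]] [ 0.43738872 -0.61058765 -2.40996617]
```

View pics/w4.png

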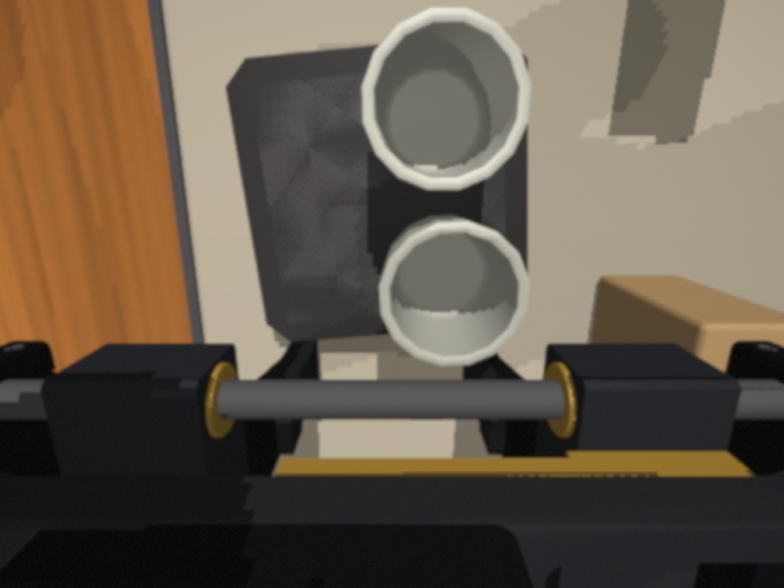

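The setter is rotating towards square with the cups still standing. Fingertips touch its right edge at about (290,340). I'll continue.

carry_out(commands=[[[0.003, 0, 0], [0, 0, 0], 0.06], [[0.003, 0, 0], [0, 0, 0], 0.06], [[0.003, 0, 0], [0, 0, 0], 0.06], [[0.003, 0, 0], [0, 0, 0], 0.06], [[0.003, 0, 0], [0, 0, 0], 0.06], [[0.003, 0, 0], [0, 0, 0], 0.06], [[0.003, 0, 0], [0, 0, 0], 0.06], [[0.002, 0, 0], [0, 0, 0], 0.06]])

```text
time_s: 6.42
tcp_pos: [0.4908, -0.0137, 0.0521]
ee_rot: [[0.013, 1.0, -0.006], [1.0, -0.013, 0.001], [0.001, -0.006, -1.0]]
wrist_force: [-0.1, -1.3, -3.0]
gripper_width: 0.691
```

```bash
python3 - <<'E'
from h import *
c=show("wrist","pics/w5.png",0,0,560,420,1.4)
c=show("top","pics/t5.png",210,150,320,260,5.4)
s=r.sense(); print(s["tcp_pos"],s["ee_rot"].round(4),s["wrist_force"])
E
```

```text
[ 0.49112301 -0.01344499  0.05213435] [[ 0.0123  0.9999 -0.0053]
 [ 0.9999 -0.0123  0.0016]
 [ 0.0015 -0.0053 -1.    ]] [-3.64656975e-01 -5.13091665e-05 -2.77242341e+00]
```

View pics/w5.png

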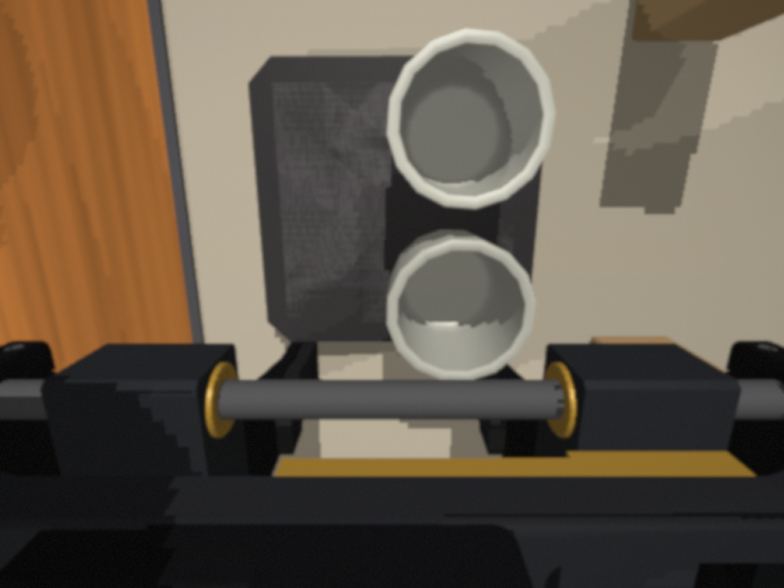

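View pics/t5.png

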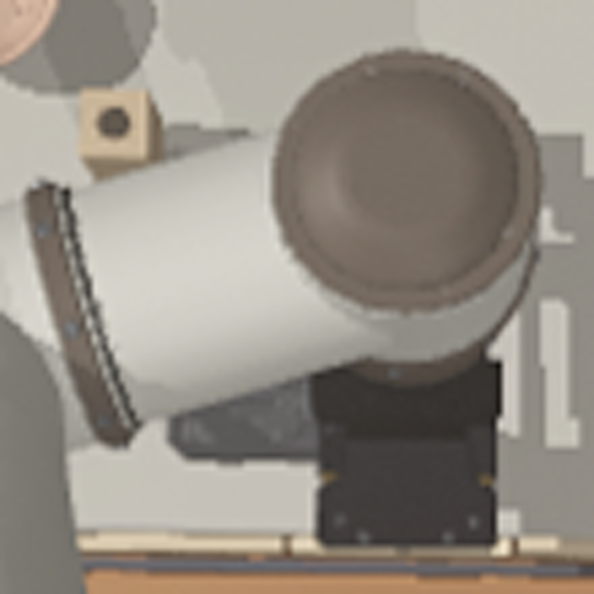

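```bash
python3 - <<'E'
from h import *
c=optics.capture("wrist")
for n,uv in [("L1",(275,57)),("L2",(385,56)),("R1",(292,341)),("R2",(385,341)),("B1",(250,90)),("B2",(268,322)),("Fr1",(540,180)),("Fr2",(533,240)),]:
    print(n,ray(c,crop(uv,0,0,1.4),.06).round(4))
for n,uv in [("cl",(470,119)),("cr",(460,307))]: print(n,ray(c,crop(uv,0,0,1.4),.1).round(4))
E
```

```text
L1 [0.4547 0.0969 0.06  ]
L2 [0.4904 0.0966 0.06  ]
R1 [ 0.4528 -0.0017  0.06  ]
R2 [ 0.4888 -0.0021  0.06  ]
B1 [0.4455 0.0872 0.06  ]
B2 [0.4443 0.0061 0.06  ]
Fr1 [0.5436 0.0572 0.06  ]
Fr2 [0.5427 0.0363 0.06  ]
cl [0.5117 0.0725 0.1   ]
cr [0.5108 0.0237 0.1   ]
```

carry_out(commands=[[[0.002, 0, 0], [0, 0, 0], 0.06], [[0, 0, 0], [0, 0, 0], 0.06]])

```text
time_s: 6.73
tcp_pos: [0.4914, -0.0113, 0.0522]
ee_rot: [[0.013, 1.0, -0.005], [1.0, -0.013, 0.002], [0.002, -0.005, -1.0]]
wrist_force: [-0.8, 1.1, -1.8]
gripper_width: 0.69
```

carry_out(commands=[[[-0.015, 0, 0], [0, 0, 0], 0.06], [[-0.015, 0, 0], [0, 0, 0], 0.06], [[0, 0, -0.03], [0, 0, 0], 0.06], [[0, 0, -0.04], [0, 0, 0], 0.06], [[0, 0, -0.04], [0, 0, 0], 0.06], [[0, 0, -0.03], [0, 0, 0], 0.06], [[0, 0, 0], [0, 0, 7], 0.06], [[0, 0, 0], [0, 0, 7], 0.06], [[0, 0, 0], [0, 0, 7], 0.06], [[0, 0, 0], [0, 0, 7], 0.06], [[0, 0, 0], [0, 0, 7], 0.06], [[0, 0, 0], [0, 0, 7], 0.06]])

```text
time_s: 7.73
tcp_pos: [0.4947, -0.0412, 0.2017]
ee_rot: [[0.693, 0.721, 0.005], [0.721, -0.693, 0.007], [0.009, -0.001, -1.0]]
wrist_force: [0.1, -0.7, -1.8]
gripper_width: 0.688
```

carry_out(commands=[[[0, 0, 0], [0, 0, 7], 0.06], [[0, 0, 0], [0, 0, 7], 0.06], [[0, 0, 0], [0, 0, 7], 0.06], [[0, 0, 0], [0, 0, 7], 0.06], [[0, 0, 0], [0, 0, 7], 0.06], [[0, 0, 0], [0, 0, 7], 0.06], [[0, 0, 0], [0, 0, 2], 0.06], [[0, 0, 0], [0, 0, 0], 0.06]])

```text
time_s: 8.4
tcp_pos: [0.4955, -0.0397, 0.2024]
ee_rot: [[1.0, 0.015, 0.011], [0.014, -1.0, 0.011], [0.011, -0.011, -1.0]]
wrist_force: [-1.1, -0.4, -2.6]
gripper_width: 0.692
```

carry_out(commands=[[[-0.018, -0.03, -0.01], [-0.6, -0.6, 0], 0.06], [[-0.018, -0.03, -0.01], [0, 0, 1.4], 0.06], [[-0.018, -0.029, 0], [0, 0, 0], 0.06], [[0, 0, 0], [0, 0, 0], 0.06]])

```text
time_s: 8.73
tcp_pos: [0.4403, 0.0506, 0.2225]
ee_rot: [[1.0, -0.014, -0.0], [-0.014, -1.0, 0.001], [-0.0, -0.001, -1.0]]
wrist_force: [0.2, -0.1, -2.7]
gripper_width: 0.688
```

```bash
python3 - <<'E'
from h import *
c=show("wrist","pics/w6.png",130,20,350,240,3.3)
c=show("wrist","pics/w6f.png",0,0,560,420,1)
s=r.sense(); print(s["tcp_pos"],s["ee_rot"].round(4),s["wrist_force"])
E
```

```text
[0.44210868 0.04869736 0.22261659] [[ 9.999e-01 -1.550e-02  9.000e-04]
 [-1.550e-02 -9.999e-01 -0.000e+00]
 [ 9.000e-04  0.000e+00 -1.000e+00]] [ 0.09091299 -0.72547489 -2.08792294]
```

View pics/w6f.png

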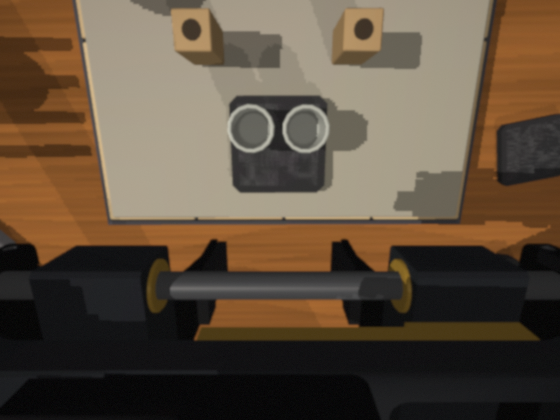

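View pics/w6.png

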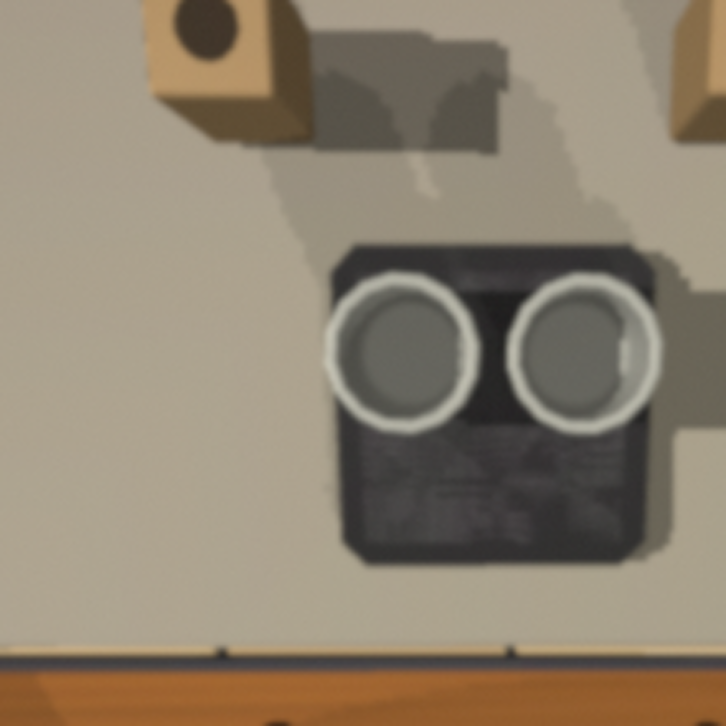

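```bash
python3 - <<'E'
from h import *
c=optics.capture("wrist")
P=lambda uv,z:ray(c,crop(uv,130,20,3.3),z)
yaw=np.radians(-.62); R=np.array([[np.cos(yaw),np.sin(yaw)],[-np.sin(yaw),np.cos(yaw)]]); 
bl,br=P((313,140),.048),P((676,142),.048); print("base inner corners",bl,br)
hl,hr=ray(c,(191.5,28.5),.108),ray(c,(364,29),.108); print("holes",hl,hr)
O=np.array([(hl+hr)[:2]/2,(bl+br)[:2]/2+R.T@[.016,0]]); print(O); o=O.mean(0)
for n,uv,z in [("F1",(355,244),.06),("F2",(633,244),.06),("B1",(368,563),.06),("B2",(622,563),.06),("L1",(332,275),.06),("L2",(343,540),.06),("R1",(655,270),.06),("R2",(645,535),.06),("cl",(403,353),.1),("cr",(585,353),.1)]:
    print(n,(R@(P(uv,z)[:2]-o)*1000).round(1), P(uv,z)[:2].round(4))
E
```

```text
base inner corners [0.57749851 0.10103862 0.048     ] [ 0.57512577 -0.01017322  0.048     ]
holes [0.59151776 0.116464   0.108     ] [ 0.588876  -0.0229799  0.108    ]
[[0.59019688 0.04674205]
 [0.5923112  0.04525956]]
F1 [-45.5  41.7] [0.5462 0.0882]
F2 [-45.9 -42.5] [0.5449 0.004 ]
B1 [-144.1   41.6] [0.4477 0.0891]
B2 [-144.5  -42.1] [0.4463 0.0055]
L1 [-54.3  49.1] [0.5375 0.0957]
L2 [-136.3   49.5] [0.4555 0.0969]
R1 [-53.4 -49.5] [ 0.5373 -0.0029]
R2 [-135.2  -49.3] [ 0.4555 -0.0019]
cl [-77.3  24.6] [0.5142 0.0715]
cr [-77.6 -25.1] [0.5134 0.0218]
```

carry_out(commands=[[[-0.027, 0, 0], [0, 0, -0.3], 0.06], [[0, 0, 0.035], [0, 0, 0], 0.06], [[0, 0, 0.035], [0, 0, 0], 0.06], [[0, 0, 0.035], [0, 0, 0], 0.06], [[0, 0, 0.03], [0, 0, 0], 0.06], [[0, 0, 0.015], [0, 0, 0], 0.06], [[0, 0, 0], [0, 0, 0], 0.06], [[0, 0, 0], [0, 0, 0], 0.06]])

```text
time_s: 9.55
tcp_pos: [0.4224, 0.0433, 0.0696]
ee_rot: [[1.0, -0.021, 0.011], [-0.021, -1.0, 0.003], [0.011, -0.003, -1.0]]
wrist_force: [0.8, 0.0, -1.9]
gripper_width: 0.689
```

carry_out(commands=[[[-0.004, -0.004, 0.006], [0, -0.6, -0.6], 0.06], [[0, 0, 0.006], [0, 0, 0], 0.06], [[0, 0, 0.003], [0, 0, 0], 0.06], [[0, 0, 0], [0, 0, 0], 0.06]])

```text
time_s: 9.88
tcp_pos: [0.4216, 0.0479, 0.0561]
ee_rot: [[1.0, -0.011, 0.006], [-0.011, -1.0, 0.006], [0.006, -0.006, -1.0]]
wrist_force: [0.1, 0.1, -2.4]
gripper_width: 0.686
```

carry_out(commands=[[[0, 0, 0.0035], [-0.3, -0.3, 0], 0.06], [[0, 0, 0], [0, 0, 0], 0.06], [[0.004, 0, 0], [0, 0, 0], 0.06], [[0.004, 0, 0], [0, 0, 0], 0.06], [[0, 0, 0], [0, 0, 0], 0.06]])

```text
time_s: 10.3
tcp_pos: [0.4319, 0.0489, 0.0541]
ee_rot: [[1.0, -0.009, 0.005], [-0.009, -1.0, 0.002], [0.005, -0.002, -1.0]]
wrist_force: [0.5, -0.1, -2.5]
gripper_width: 0.687
```

```bash
python3 - <<'E'
from h import *
c=show("wrist","pics/w7.png",0,0,560,420,1.4)
s=r.sense(); print(s["tcp_pos"],s["ee_rot"].round(4),s["wrist_force"])
E
```

```text
[0.43156547 0.04878666 0.05408109] [[ 0.9999 -0.0093  0.0043]
 [-0.0093 -1.      0.0018]
 [ 0.0043 -0.0019 -1.    ]] [ 0.56838864 -0.13565752 -1.75896916]
```

View pics/w7.png

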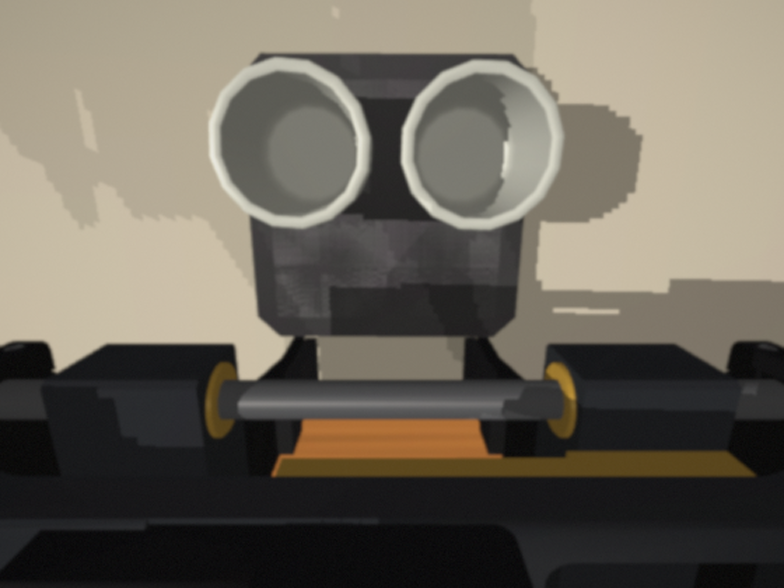

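The setter is square just ahead of the fingertips, which are at (305,340) and (478,340). It is centred between them and both cups are upright. Pushing now.

carry_out(commands=[[[0.004, 0, 0.001], [0, 0, 0], 0.06], [[0.004, 0, 0], [0, 0, 0], 0.06], [[0.004, 0, 0], [0, 0, 0], 0.06], [[0.004, 0, 0], [0, 0, 0], 0.06], [[0.004, 0, 0], [0, 0, 0], 0.06], [[0.004, 0, 0], [0, 0, 0], 0.06], [[0.002, 0, 0], [0, 0, 0], 0.06]])

```text
time_s: 10.93
tcp_pos: [0.4548, 0.0464, 0.052]
ee_rot: [[1.0, -0.011, -0.007], [-0.011, -1.0, -0.002], [-0.007, 0.002, -1.0]]
wrist_force: [-3.4, -0.7, -0.5]
gripper_width: 0.689
```

```bash
python3 - <<'E'
from h import *
c=show("wrist","pics/w8.png",0,0,560,420,1.4)
s=r.sense(); print(s["tcp_pos"],s["ee_rot"].round(4),s["wrist_force"])
E
```

```text
[0.45515205 0.04644437 0.05197125] [[ 0.9999 -0.011  -0.0063]
 [-0.011  -0.9999 -0.002 ]
 [-0.0063  0.002  -1.    ]] [-1.23778473 -1.61921499 -2.01492172]
```

View pics/w8.png

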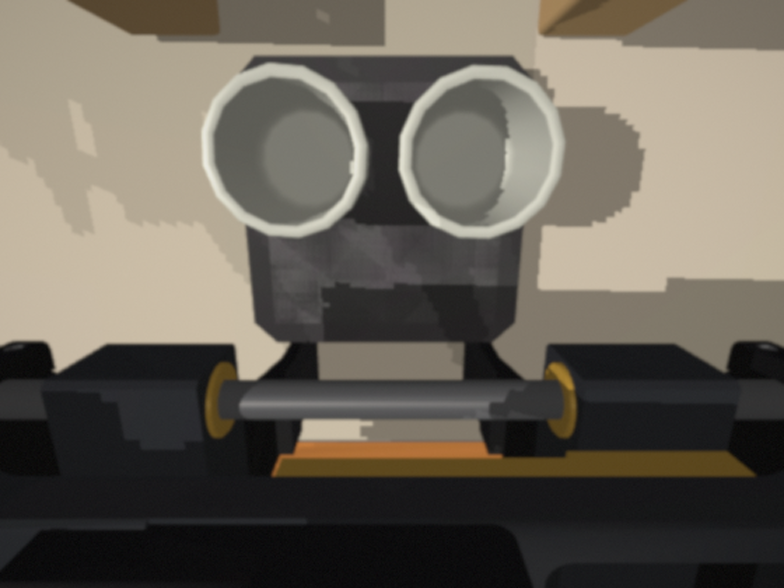

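```bash
cat >> h.py <<'E'
def meas(c,bl,br,pts,f=1.4,x0=0,y0=0):
    "post inner front base corners -> posts frame; pts list (name,uv,z); prints mm"
    P=lambda uv,z:ray(c,crop(uv,x0,y0,f),z)[:2]
    bl,br=P(bl,.048),P(br,.048); d=(bl-br); print("gap",np.linalg.norm(d)*1000,"yaw",np.degrees(np.arctan2(-d[0],d[1])))
    yw=np.radians(-.62); R=np.array([[np.cos(yw),np.sin(yw)],[-np.sin(yw),np.cos(yw)]])
    o=(bl+br)/2+R.T@[.016,0]; print("origin",o)
    for n,uv,z in pts: print(n,(R@(P(uv,z)-o)*1000).round(1))
E
python3 - <<'E'
from h import *
c=optics.capture("wrist")
meas(c,(218,34),(540,36),[("F1",(253,56),.06),("F2",(514,56),.06),("B1",(280,342),.06),("B2",(490,342),.06),("L1",(247,225),.06),("L2",(255,320),.06),("R1",(524,225),.06),("R2",(517,320),.06)])
E
```

```text
gap 110.38191483002826 yaw -0.9624740917247525
origin [0.59043929 0.04828787]
F1 [-25.3  40.4]
F2 [-25.3 -43.6]
B1 [-124.1   38.8]
B2 [-124.2  -42.1]
L1 [-79.3  47.3]
L2 [-115.1   47.6]
R1 [-79.4 -51.4]
R2 [-115.2  -51.8]
```

carry_out(commands=[[[0.003, -0.0012, 0], [0, 0.3, 0], 0.06], [[0.003, -0.0012, 0], [0, 0, 0], 0.06], [[0.003, -0.0012, 0], [0, 0, 0], 0.06]])

```text
time_s: 11.28
tcp_pos: [0.4631, 0.0491, 0.0516]
ee_rot: [[1.0, -0.012, -0.003], [-0.012, -1.0, -0.003], [-0.003, 0.003, -1.0]]
wrist_force: [-1.8, -1.3, -0.5]
gripper_width: 0.692
```

```bash
python3 - <<'E'
from h import *
c=show("wrist","pics/w9.png",0,0,560,420,1.4)
s=r.sense(); print(s["tcp_pos"],s["ee_rot"].round(4),s["wrist_force"])
E
```

```text
[0.46416242 0.04963004 0.05163583] [[ 0.9999 -0.0119 -0.0016]
 [-0.0119 -0.9999 -0.0026]
 [-0.0015  0.0027 -1.    ]] [ 0.87004703  0.13804037 -2.35789017]
```

View pics/w9.png

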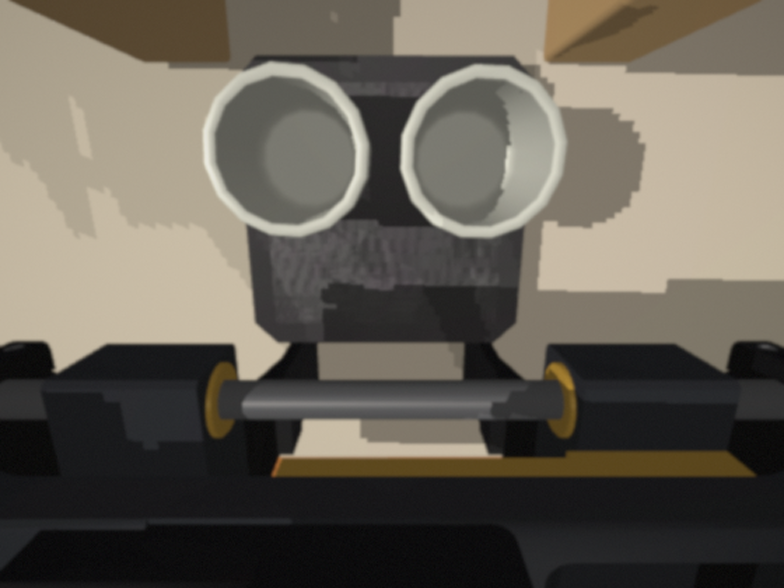

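```bash
python3 - <<'E'
from h import *
c=optics.capture("wrist")
cv2.imwrite("pics/w9b.png",cv2.resize(c["img"][20:110,130:430,::-1],None,fx=2.66,fy=2.66,interpolation=cv2.INTER_CUBIC))
meas(c,(229,62),(545,63),[("F1",(253,56),.06),("F2",(514,56),.06),("B1",(280,342),.06),("B2",(490,342),.06),("L1",(247,225),.06),("L2",(255,320),.06),("R1",(524,225),.06),("R2",(517,320),.06)])
E
```

```text
gap 110.18410277240369 yaw -0.8549847274819473
origin [0.59096792 0.04875027]
F1 [-16.8  43.1]
F2 [-16.9 -40.9]
B1 [-115.5   41.5]
B2 [-115.7  -39.3]
L1 [-70.8  50. ]
L2 [-106.6   50.3]
R1 [-71.  -48.7]
R2 [-106.8  -49. ]
```

View pics/w9b.png

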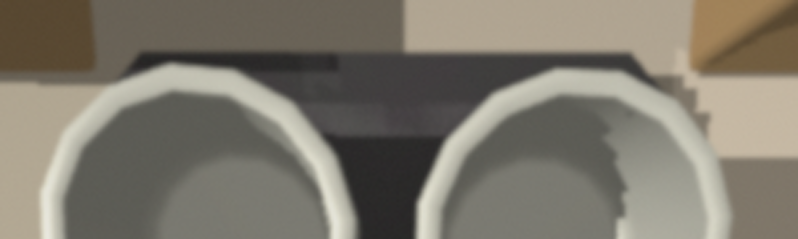

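carry_out(commands=[[[0.003, 0, 0], [0, 0, 0], 0.06], [[0.003, 0, 0], [0, 0, 0], 0.06], [[0.003, 0, 0], [0, 0, 0], 0.06], [[0.003, 0, 0], [0, 0, 0], 0.06]])

```text
time_s: 11.72
tcp_pos: [0.4765, 0.0498, 0.0516]
ee_rot: [[1.0, -0.011, -0.002], [-0.011, -1.0, -0.002], [-0.002, 0.002, -1.0]]
wrist_force: [-2.2, -0.5, -0.5]
gripper_width: 0.688
```

carry_out(commands=[[[0.003, 0.0004, 0], [0, 0, 0], 0.06], [[0.003, 0.0004, 0], [0, 0, 0], 0.06], [[0.003, 0.0003, 0], [0, 0, 0], 0.06], [[0.003, 0, 0], [0, 0, 0], 0.06], [[0.003, 0, 0], [0, 0, 0], 0.06]])

```text
time_s: 12.13
tcp_pos: [0.4935, 0.0486, 0.0516]
ee_rot: [[1.0, -0.011, -0.002], [-0.011, -1.0, -0.002], [-0.002, 0.002, -1.0]]
wrist_force: [-2.9, -0.0, -1.1]
gripper_width: 0.688
```

```bash
python3 - <<'E'
from h import *
c=show("wrist","pics/w10.png",0,0,560,420,1.4)
s=r.sense(); print(s["tcp_pos"],s["ee_rot"].round(4),s["wrist_force"])
E
```

```text
[0.49441352 0.04878811 0.05160106] [[ 9.999e-01 -1.080e-02 -3.000e-04]
 [-1.080e-02 -9.999e-01 -1.800e-03]
 [-3.000e-04  1.800e-03 -1.000e+00]] [ 0.02376527 -0.54567745 -3.49721539]
```

View pics/w10.png

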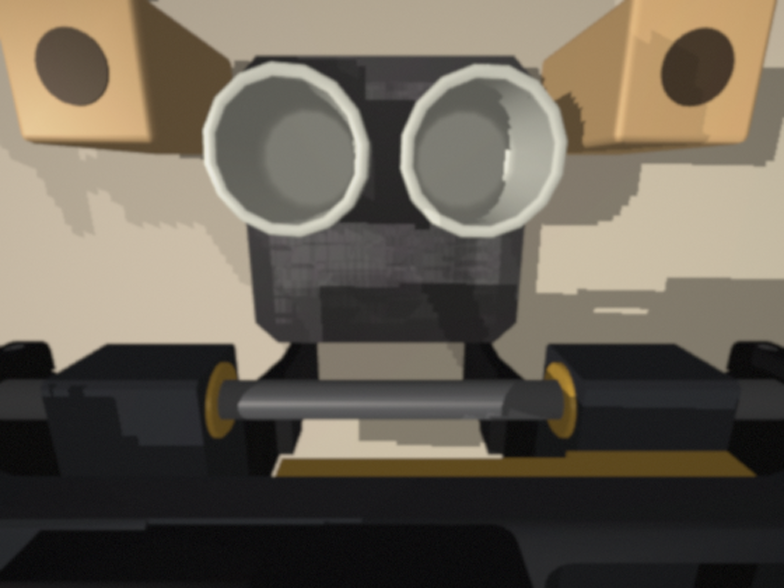

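```bash
python3 - <<'E'
from h import *
c=optics.capture("wrist")
P=lambda uv,z:ray(c,crop(uv,0,0,1.4),z)[:2]
hl,hr=P((72,66),.108),P((698,66),.108); yw=np.radians(-.62); R=np.array([[np.cos(yw),np.sin(yw)],[-np.sin(yw),np.cos(yw)]])
o=(hl+hr)/2; print(o,hl-hr)
# posts' front face top/base
for n,uv,z in [("F1",(252,56),.06),("F2",(515,56),.06),("L1",(247,225),.06),("R1",(524,225),.06),("L2",(255,320),.06),("R2",(517,320),.06),("inL top",(152,140),.108),("inR top",(616,140),.108),("inL base",(205,158),.048)]: print(n,(R@(P(uv,z)-o)*1000).round(1))
E
```

```text
[0.59071648 0.04845401] [0.00156145 0.13901609]
F1 [13.7 43.4]
F2 [ 13.7 -41.4]
L1 [-40.4  49.9]
R1 [-40.5 -48.8]
L2 [-76.1  50.2]
R2 [-76.2 -49.1]
inL top [-15.5  54.1]
inR top [-15.5 -53.5]
inL base [-17.2  67.2]
```

carry_out(commands=[[[0.003, 0.0003, 0], [0, 0, 0], 0.06], [[0.003, 0.0003, 0], [0, 0, 0], 0.06], [[0.0035, 0, 0], [0, 0, 0], 0.06], [[0.0035, 0, 0], [0, 0, 0], 0.06], [[0.0035, 0, 0], [0, 0, 0], 0.06], [[0.0035, 0, 0], [0, 0, 0], 0.06]])

```text
time_s: 12.73
tcp_pos: [0.5149, 0.0477, 0.0516]
ee_rot: [[1.0, -0.011, -0.002], [-0.011, -1.0, -0.002], [-0.002, 0.002, -1.0]]
wrist_force: [-2.8, 0.2, -1.1]
gripper_width: 0.688
```

carry_out(commands=[[[0.0035, 0, 0], [0, 0, 0], 0.06], [[0.0035, 0, 0], [0, 0, 0], 0.06], [[0.0035, 0, 0], [0, 0, 0], 0.06], [[0.0035, 0, 0], [0, 0, 0], 0.06], [[0.0035, 0, 0], [0, 0, 0], 0.06], [[0.0035, 0, 0], [0, 0, 0], 0.06]])

```text
time_s: 13.23
tcp_pos: [0.5381, 0.0473, 0.0516]
ee_rot: [[1.0, -0.011, -0.002], [-0.011, -1.0, -0.002], [-0.002, 0.002, -1.0]]
wrist_force: [-3.0, -0.3, -0.3]
gripper_width: 0.689
```

```bash
python3 - <<'E'
from h import *
c=show("wrist","pics/w11.png",0,0,560,420,1.4)
s=r.sense(); print(s["tcp_pos"],s["ee_rot"].round(4),s["wrist_force"])
E
```

```text
[0.53920112 0.04742738 0.05160026] [[ 9.999e-01 -1.090e-02 -8.000e-04]
 [-1.090e-02 -9.999e-01 -2.000e-03]
 [-8.000e-04  2.000e-03 -1.000e+00]] [-0.79593224 -0.70120104 -2.02660921]
```

View pics/w11.png

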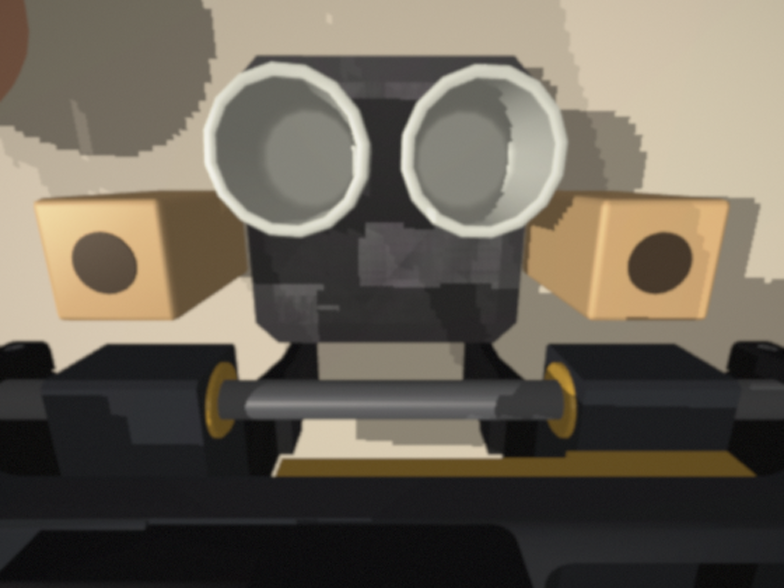

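```bash
python3 - <<'E'
from h import *
c=show("scene","pics/s11.png",200,150,400,300,4)
E
```

```text
(no output)
```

View pics/s11.png

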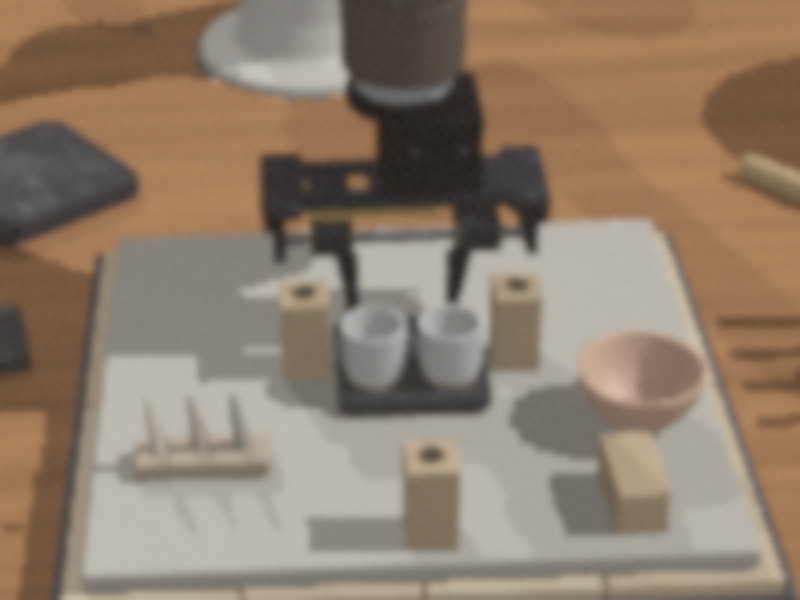

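```bash
python3 - <<'E'
from h import *
c=optics.capture("scene")
T=c["extrinsics"]
for n,uv in [("prongR",(280,262)),("prongL",(533,252)),("blockR",(332,250)),("blockL",(478,246)),("tipvisR",(352,300))]:
    u=crop(uv,200,150,4); d=T[:3,:3]@np.linalg.solve(c["mtx"],[u[0],u[1],1]); o=T[:3,3]
    for x in (.53,.57): print(n,x,(o+d*(x-o[0])/d[0]).round(4))
E
```

```text
prongR 0.53 [ 0.53   -0.0361  0.0928]
prongR 0.57 [ 0.57   -0.0362  0.1179]
prongL 0.53 [0.53   0.138  0.0924]
prongL 0.57 [0.57   0.1316 0.1176]
blockR 0.53 [ 5.300e-01 -3.000e-04  1.007e-01]
blockR 0.57 [ 0.57   -0.0017  0.1256]
blockL 0.53 [0.53   0.0999 0.0991]
blockL 0.57 [0.57   0.0949 0.124 ]
tipvisR 0.53 [0.53   0.0129 0.0591]
tipvisR 0.57 [0.57   0.011  0.0855]
```

Triangulating the gripper body's lowest parts gives about z 0.12, at least 10 mm above the posts' tops (0.108). Continuing through the gap.

carry_out(commands=[[[0.0035, 0, 0], [0, 0, 0], 0.06], [[0.0035, 0, 0], [0, 0, 0], 0.06], [[0.0035, 0, 0], [0, 0, 0], 0.06], [[0.0035, 0, 0], [0, 0, 0], 0.06], [[0.0035, 0, 0], [0, 0, 0], 0.06], [[0.0035, 0, 0], [0, 0, 0], 0.06], [[0.0035, 0, 0], [0, 0, 0], 0.06]])

```text
time_s: 13.97
tcp_pos: [0.5634, 0.0469, 0.0516]
ee_rot: [[1.0, -0.011, -0.004], [-0.011, -1.0, -0.003], [-0.004, 0.003, -1.0]]
wrist_force: [-2.5, -0.0, -0.1]
gripper_width: 0.691
```

carry_out(commands=[[[0.0035, -0.0002, 0], [0, 0, 0], 0.06], [[0.0035, -0.0001, 0], [0, 0, 0], 0.06], [[0.0035, 0, 0], [0, 0, 0], 0.06], [[0.0035, 0, 0], [0, 0, 0], 0.06], [[0.0035, 0, 0], [0, 0, 0], 0.06], [[0.0035, 0, 0], [0, 0, 0], 0.06], [[0.0035, 0, 0], [0, 0, 0], 0.06]])

```text
time_s: 14.55
tcp_pos: [0.5905, 0.0467, 0.0516]
ee_rot: [[1.0, -0.011, -0.005], [-0.011, -1.0, -0.003], [-0.005, 0.003, -1.0]]
wrist_force: [-2.7, 0.6, 0.5]
gripper_width: 0.692
```

```bash
python3 - <<'E'
from h import *
c=show("wrist","pics/w12.png",0,0,560,420,1.4)
s=r.sense(); print(s["tcp_pos"],s["ee_rot"].round(4),s["wrist_force"])
E
```

```text
[0.59162409 0.04681413 0.05158712] [[ 0.9999 -0.0108 -0.0031]
 [-0.0108 -0.9999 -0.0028]
 [-0.0031  0.0028 -1.    ]] [-0.25156616 -0.57493937 -2.1850129 ]
```

View pics/w12.png

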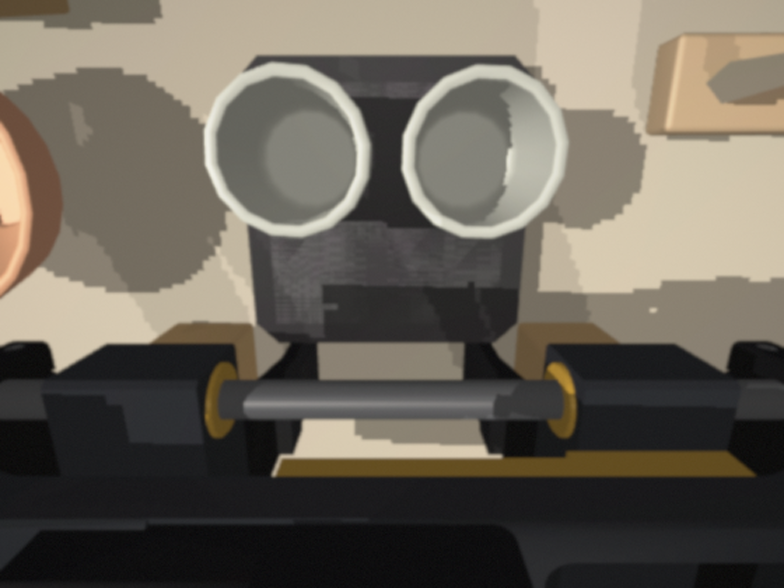

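carry_out(commands=[[[0.0035, 0, 0], [0, 0, 0], 0.06], [[0.0035, 0, 0], [0, 0, 0], 0.06], [[0.0035, 0, 0], [0, 0, 0], 0.06], [[0.0035, 0, 0], [0, 0, 0], 0.06], [[0.0035, 0, 0], [0, 0, 0], 0.06], [[0.0035, 0, 0], [0, 0, 0], 0.06], [[0.002, 0, 0], [0, 0, 0], 0.06]])

```text
time_s: 15.18
tcp_pos: [0.6168, 0.0465, 0.0513]
ee_rot: [[1.0, -0.011, -0.004], [-0.011, -1.0, -0.003], [-0.004, 0.003, -1.0]]
wrist_force: [-3.3, 0.8, 1.1]
gripper_width: 0.692
```

```bash
python3 - <<'E'
from h import *
c=show("wrist","pics/w13.png",0,0,560,420,1.4)
c=show("scene","pics/s13.png",200,150,400,300,4)
s=r.sense(); print(s["tcp_pos"],s["ee_rot"].round(4),s["wrist_force"])
E
```

```text
[0.61717245 0.04655437 0.05129972] [[ 0.9999 -0.0107 -0.0025]
 [-0.0107 -0.9999 -0.0027]
 [-0.0025  0.0027 -1.    ]] [-1.69572163 -0.23516783 -2.33230526]
```

View pics/w13.png

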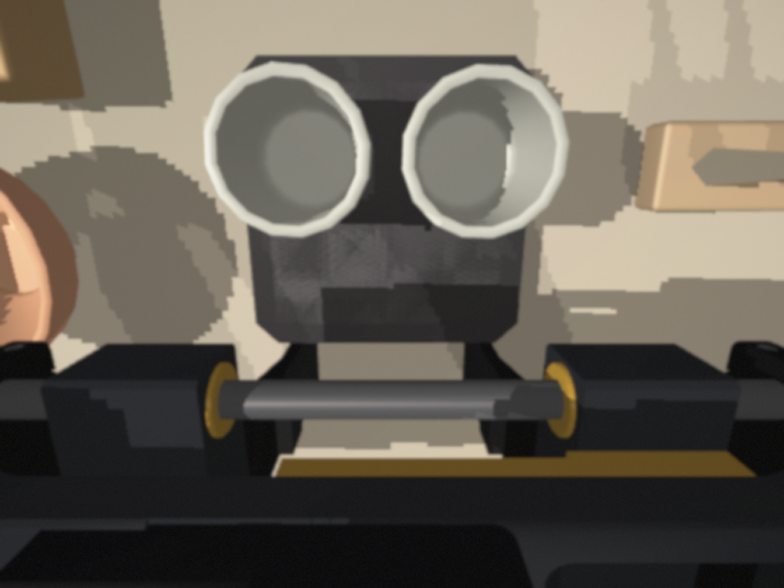

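View pics/s13.png

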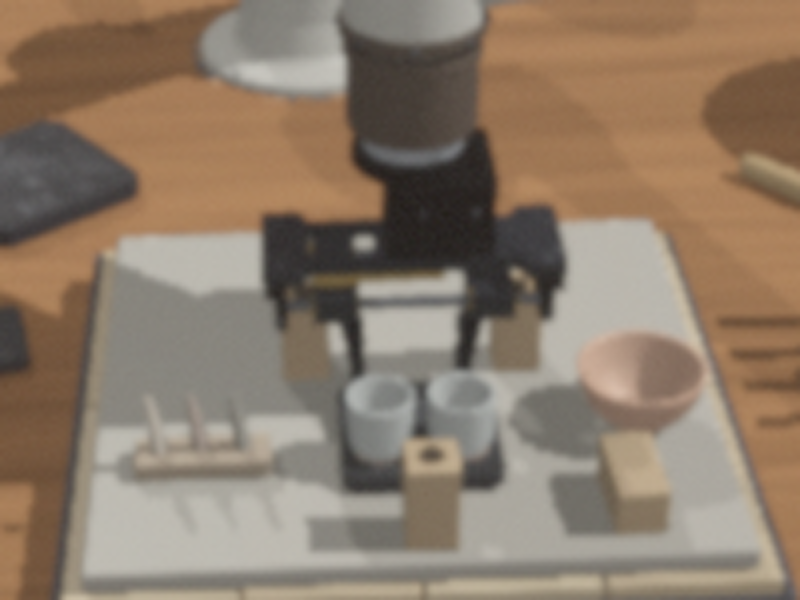

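carry_out(commands=[[[-0.004, 0, 0], [0, 0, 0], 0.06], [[-0.004, 0, 0], [0, 0, 0], 0.06], [[0, 0, -0.01], [0, 0, 0], 0.06], [[0, 0, -0.025], [0, 0, 0], 0.06], [[0, 0, -0.035], [0, 0, 0], 0.06], [[0, 0, -0.04], [0, 0, 0], 0.06], [[0, 0, -0.04], [0, 0, 0], 0.06], [[-0.025, 0, -0.02], [0, 0, 0], 0.06], [[-0.025, 0, 0], [0, 0, 0], 0.06], [[-0.02, 0, 0], [0, 0, 0], 0.06], [[0, 0, 0], [0, 0, 0], 0.06]])

```text
time_s: 16.2
tcp_pos: [0.5408, 0.0486, 0.2368]
ee_rot: [[1.0, -0.009, 0.017], [-0.009, -1.0, 0.001], [0.017, -0.001, -1.0]]
wrist_force: [-0.7, -0.4, -1.9]
gripper_width: 0.693
```

```bash
python3 - <<'E'
from h import *
c=show("wrist","pics/w14.png",0,0,560,420,1.4)
s=r.sense(); print(s["tcp_pos"],s["ee_rot"].round(4),s["wrist_force"])
E
```

```text
[0.54237722 0.04872667 0.2370588 ] [[ 0.9998 -0.0091  0.0189]
 [-0.0091 -1.      0.001 ]
 [ 0.0188 -0.0012 -0.9998]] [ 0.27734291 -0.43905341 -1.37176173]
```

View pics/w14.png

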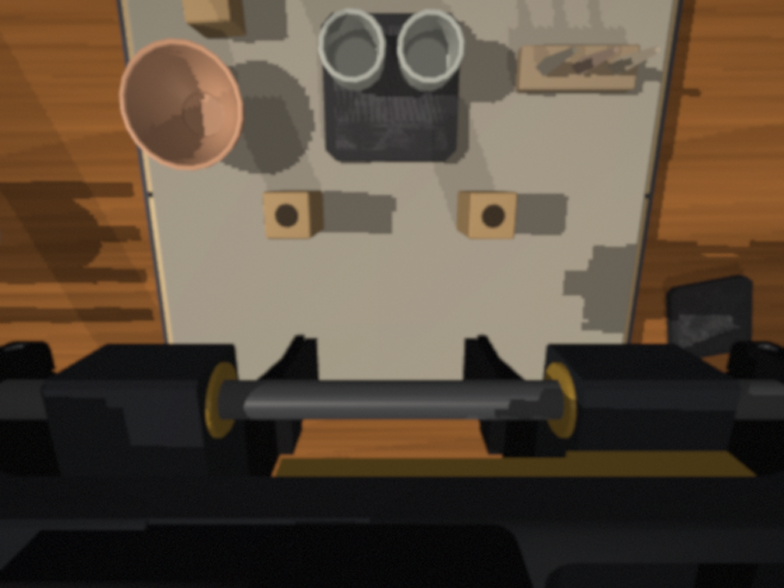

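```bash
python3 - <<'E'
from h import *
c=optics.capture("wrist")
P=lambda uv,z:ray(c,crop(uv,0,0,1.4),z)[:2]
hl,hr=P((287,216),.108),P((493,216),.108); d=hl-hr; yw=np.arctan2(-d[0],d[1]); print(np.degrees(yw),np.linalg.norm(d))
yw=np.radians(-.62);R=np.array([[np.cos(yw),np.sin(yw)],[-np.sin(yw),np.cos(yw)]]);o=(hl+hr)/2
for n,uv,z in [("B1",(340,161),.06),("B2",(445,161),.06),("L",(322,90),.06),("L2",(325,147),.06),("R",(461,90),.06),("R2",(458,147),.06),("F",(390,12),.06),("cl",(352,47),.1),("cr",(431,47),.1)]: print(n,(R@(P(uv,z)-o)*1000).round(1))
c=show("top","pics/t14.png",170,90,360,260,3.5)
E
```

```text
-0.5477709379179403 0.13927273641725102
B1 [37.9 38.3]
B2 [ 38.  -41.8]
L [87.7 50.1]
L2 [48.  49.4]
R [ 87.8 -51.9]
R2 [ 48.1 -51.3]
F [138.2   0.2]
cl [104.9  24.1]
cr [104.9 -25.9]
```

View pics/t14.png

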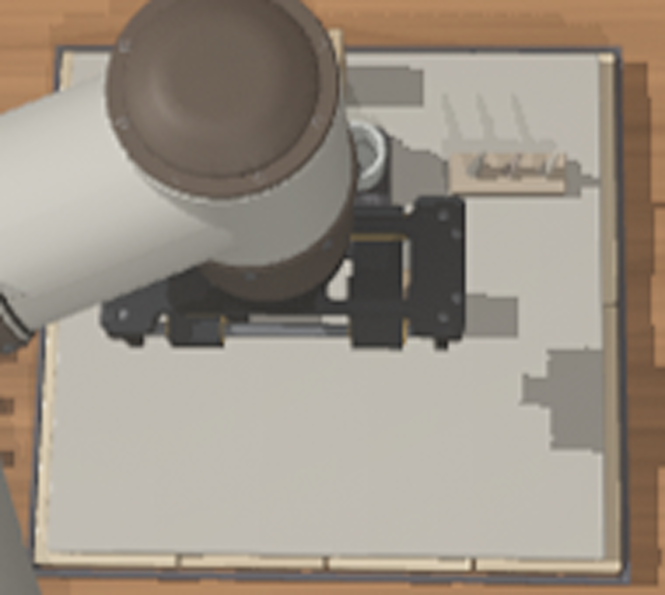

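```bash
python3 - <<'E'
from station import workorder
print(workorder.finish_job())
E
```

```text
the job is handed in; nothing more can be done
None
```

I pushed the setter through the gap and handed the job in after about 16 s of robot time. It now lies wholly behind the front posts and clear of the back post.

**How it was done:** I first pushed its right edge with two fingertips to square it up and centre it on the gap. Then I pushed its rear edge straight through, and lifted the arm clear.

**Last check (wrist camera, after backing off):**
- **Position:** in the posts' frame the setter's centre is at about x = +88 mm, y = -1 mm. It spans x = 38 to 138 mm, against the posts' rear faces at 16 mm and the back post's front face at 161 mm.
- **Squareness:** it is square to the shelf within about half a degree.
- **Cups:** both stand where they started on the setter, at about x = +17, y = ±25 mm.
- **Other objects:** I saw nothing else moved, though I only compared the items on the shelf by eye. I did not recheck the jar, brush, mug or stilt up close.
- **Forces:** readings between pushes stayed within about 4 N.

**What disagreed or fell short:** the gap's measured sideways position differed by about 2 mm between camera poses, within the calibration error. I therefore centred the setter on the posts seen in the same picture. Before entering the gap it drifted about 2 mm to the right, and I corrected that. The arm blocked the final top view, so the final figures come from the wrist camera alone.

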